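# Snap the wiring duct's cover home

### The arm

A 6-joint arm with a two-finger parallel gripper is mounted at the origin on a cart in front of the work surface, level with it; the furniture and walls round the work are solid. World frame = base frame: x ahead of the robot, y to its left, z up, the work surface at z = 0. Lengths are in m, angles in rad, forces in N, time in s.
With the tool pointing down it reaches from about 0.425 to 0.95 m from the base axis. Payload 3.5 kg.
Tool frame: the origin (TCP) lies between the finger pads; the fingertips stand 25 mm ahead of it and the grasp point (between the pads) lies 6 mm ahead of it (ctrl.finger_overhang is the distance from the TCP to the fingertips, in m); x points along the fingers, y is the direction in which the jaws open and shut, and the axes are right-handed (so a half turn about x gives the same grasp; the last joint's range is limited). The gripper opens to 85 mm and grips with 20 to 120 N. Pads are 22 mm wide; open, the fingers measure 114 mm over their backs; the gripper's body (76 mm by 85 mm) begins 54 mm behind the grasp point. The pads swing forward as they close: fully open they stand 13 mm farther back than shut.
Start: joints at [-1.306, 0.286, 1.577, -0, 1.279, -0.15], TCP at [0.272, -0.618, 0.256] pointing down, gripper open.
Joint ranges: [-2.77, 2.77], [-0.9, 2.22], [0.21, 2.48], [-1.53, 4.67], [0.24, 2.81], [-2.84, 2.84]. Speed limits (rad/s): [2.79, 2.79, 3.14, 3.14, 3.14, 3.14].

### API

Orientations are given as a unit quaternion [x, y, z, w].
In Python, from plant import ctrl gives the robot as it stands.
- The arm moves only by the tool play_rows, never from a script. Its argument "targets" is a list of rows, each an object with "delta_pos": the shift along the world's x, y, z normalised to -1 to 1, where 1 is 1000 mm, a list of three; "delta_rot": the turn, a rotation vector about the world's x, y, z normalised to -1 to 1, where 1 is pi rad, a list of three; "claw": the finger opening in mm, from 0 to 85.4. In form: [{"delta_pos": [tx, ty, tz], "delta_rot": [wx, wy, wz], "claw": claw}, ...]. A call has 1 to 20 rows; each row is the pose to reach, as a shift and turn from the pose measured when the call began, turning the shorter way round; what a row does not reach only later rows make up. A row lasts 1/12 s, in which the tool goes at most 41.7 mm and 7.16 degrees, less where a joint would pass 70% of its speed; a pose out of reach is approached as far as the arm can. A call with a number of a shift or a turn outside -1 to 1 is refused whole. A call with a gripper value outside its range is refused whole. The fingers move at their own pace and stop on an object; "newtons" is the grip in N (left out, the last holds). Time passes only in rows, so rows that repeat a pose let the fingers close. It gives the time, the measured TCP pose, the force and the opening at its end, in the units of the state.
- ctrl.get_state(): the state, without advancing time (a new reading comes with each control period).
- ctrl.read_camera(name): name is "side" or "top" or "wrist"; returns the picture (420x560x3 uint8, blue, green, red); there is no depth.
- ctrl.calibration(name): a dict with "fx", "fy", "cx", "cy" (pixels), "camera_from_world" (4x4, takes a point from world to camera coordinates). Camera axes: x right, y down, z forward; pixel columns grow to the right and rows downward; lengths in m; the calibration is good to about 2 mm. The wrist camera is an equidistant fisheye: a pixel r from the principal point sees the ray r / f radians off the axis. A picture is of the moment at which its call begins: read the wrist's pose just before it. calibration takes no time and is no camera call; for the wrist camera it gives the pose at the moment of the call.
- ctrl.sign_off(): hands the job in, once; it reports no verdict.
The state is a dict: "time": time; "qpos": joint angles; "dq": joint speeds; "joint_efforts": joint torques, N m; "eef_pos": TCP position; "tcp_rot": TCP orientation; "contact_force": force on the tool from outside, world axes, zero at the start; "wrist_torque": the same for the moment, N m; "opening": opening from 0.0 (shut) to 1.0 (fully open).
Only numpy, scipy, OpenCV 4.12 (cv2) and the standard library are available. Lean on these libraries where they do the work, as an engineer would, in place of code of your own. Each camera call takes 0.05 s, during which the arm holds its last target. There are 200 camera calls.

### The job

Two slotted wiring ducts lie across a cabinet's mounting plate; one is shut, but the cover of the other is only laid on and still rides high on its snap teeth. Close it before the plate is packed: with your fingertips press the cover in at the duct's open end, then run them along its top in one pass, in contact all the way, to the end with the end cap, so that it is snapped home over its whole length, and move clear. Press lightly, so that the cover does not crack, do not pinch or lift it, and leave the other things where they are.

Things in the scene. Friction and masses are not known exactly. Their poses are not given: they have to be found in the camera images.
- cover: Loose stiff grey clip-on cover, a shallow channel 51 x 236 mm, legs down 11 mm outside the duct's walls, 70 g. Origin: centre of the underside of its 3 mm top, so the smooth face to press is at z = +3 mm; x across, y along to the capped end, z up. It rides on 3 pairs of sprung teeth, top 63 mm above the bench; home, its top is at 55 mm (origin 40 mm above the duct's foot), hard on the walls.
- cover_open_end (a point): Point on the cover's top, middle of its edge at the duct's open end (y = -118 mm, z = +3 mm in the cover's frame); 43 mm above the duct's foot when home, 51 mm at first. Each pair of teeth gives way under about 4 to 10 N pressed right above it; 10 to 20 N is ample everywhere, and over 80 N cracks the cover.
- cover_capped_end (a point): Point on the cover's top, middle of its edge next to the end cap (y = +118 mm, z = +3 mm in the cover's frame); 43 mm above the duct's foot when home. While only the open end is in, this end stands up to 20 mm higher, and comes down as the pressing fingers run towards it.
- duct: Grey slotted duct under the loose cover, fixed: 40 mm wide, 40 high, 240 long. Origin: centre of its foot, 12 mm above the bench; x across, y along to its capped end, z up. End cap at y = +120 mm, 54 mm wide, 4 mm higher than the closed cover's top, stops the cover; the end at y = -120 mm is open. Pairs of sprung teeth at y = -102, +6, +102 mm.
- closed_duct: The second wiring duct on the plate, same size and make, its cover already home; fixed. Its frame lies like that of the other duct, 150 mm beside it; which of the two is nearer the robot changes.
- mounting_plate: Metal mounting plate 236 x 330 mm, 12 mm high, fixed on the bench, with a terminal row (up to 58 mm above the bench) and a contactor (up to 74 mm above the bench) on a rail midway between the two ducts. Origin: centre of its underside; y along the ducts.
- screwdriver_blue: Bystander, loose: blue-handled screwdriver, 153 mm. Origin at the centre of its underside.
- screwdriver_yellow: Bystander, loose: yellow-handled screwdriver, 182 mm. Origin at the centre of its underside.
- marker: Bystander, loose: marker pen, 135 mm. Origin at the centre of its underside.
- drill_jig: Bystander, loose: small metal drill jig, 45 x 75 x 38 mm. Origin at the centre of its underside.
- bolt_0: Bystander, loose: bolt, 17 x 52 x 15 mm, lying on the plate's rail between the contactor and the terminal row. Origin at the centre of its underside.
- hex_key: Bystander, loose: black hex key, 93 mm. Origin at the centre of its underside.
- bearing: Bystander, loose: ball bearing, 52 mm across, 15 mm high. Origin at the centre of its underside.

How it is judged:
On the way, in this order (a step that is already met when the one before it is completed fails the run):
1. the cover is pressed in at the duct's open end by the fingertips (contact force between the fingers and cover above 0.3 N and y of the grasp point in the frame of cover below -0.05 m and z of cover_open_end in the frame of duct below 0.045 m), for 0.05 s.
2. the fingertips, in contact, run over the first part of the cover (contact force between the fingers and cover above 0.3 N and y of the grasp point in the frame of cover between -0.045 and -0.01 m), for 0.05 s.
3. the fingertips, in contact, run over the middle part of the cover (contact force between the fingers and cover above 0.3 N and y of the grasp point in the frame of cover between -0.005 and 0.03 m), for 0.05 s.
4. the fingertips, in contact, run over the last part of the cover (contact force between the fingers and cover above 0.3 N and y of the grasp point in the frame of cover between 0.035 and 0.065 m), for 0.05 s.
5. the fingertips press on the cover near the end cap, and both ends are home (contact force between the fingers and cover above 0.3 N and y of the grasp point in the frame of cover above 0.07 m and z of each of cover_open_end, cover_capped_end in the frame of duct below 0.045 m), for 0.05 s.
At the end, for the whole second after the job is handed in: the cover is at rest on its duct, both ends no more than 2 mm above their home height, level and in line with the duct within 0.03 rad, and not slid more than 12 mm towards the open end (z of each of cover_open_end, cover_capped_end in the frame of duct below 0.045 m and angle between the z axis of cover and the z axis of duct, either way round below 0.03 rad and angle between the y axis of cover and the y axis of duct, either way round below 0.03 rad and y of cover in the frame of duct above -0.012 m and linear speed of cover below 0.01 m/s); the robot touches nothing.
It fails at once if the cover is lifted off its teeth (its middle more than 8 mm above where it lay) (z of cover in the frame of duct above 0.056 m).
It fails at once if the cover is carried or pushed out of the duct's open end by more than 20 mm (y of cover in the frame of duct below -0.02 m).
It fails at once if the fingertips leave the cover (by more than about 25 mm) while only its open end is home (z of cover_open_end in the frame of duct below 0.045 m and not (z of cover_capped_end in the frame of duct below 0.045 m) and z of the grasp point in the frame of cover above 0.05 m).
It fails at once if the cover is pressed so hard that it cracks (over 80 N) (contact force between the fingers and cover above 80 N).
It fails at once if a bystander is pushed or lifted by more than 15 mm (distance of any of screwdriver_blue, screwdriver_yellow, marker, drill_jig, bolt_0, hex_key, bearing from where it was at the start of the episode above 0.015 m).
It also fails if it takes over 48 s, if anything falls off the work surface, if the arm or the gripper's body presses on something with over 40 N, if the wrist force passes 120 N, or if a joint passes its speed limit or range.

## Working session

There is one attempt and no reset: what is moved stays moved. The work goes in short steps, Python scripts to look and compute and a tool call to move; the robot and the scene stay as the last step left them, time stands still between calls to the robot, and variables do not carry over. Pictures are saved under pics/ and viewed, about 8 in all and at most 12, crops included, and the job is handed in when it is done.

Besides the shell and the picture viewer there is one more tool, called after ">>>" in YAML: its name, and indented under it one key for each argument. play_rows: Moves the arm, as the interface text tells. Its arguments: {"type":"object","properties":{"targets":{"type":"array"},"newtons":{"type":"number"}},"required":["targets"]}

```bash
mkdir -p pics; ls; python3 - <<'E'
from plant import ctrl
import cv2
s=ctrl.get_state(); print(s, ctrl.finger_overhang)
for n in("top","side"):
    im=ctrl.read_camera(n); cv2.imwrite(f"pics/{n}0.png",im); c=ctrl.calibration(n); print(n,c)
E
```

```text
pics
{'time': 0.0, 'qpos': array([-1.30599270e+00,  2.87196941e-01,  1.57814949e+00,  2.00625029e-06,
        1.27861788e+00, -1.49988683e-01]), 'dq': array([-0.00021849, -0.00021185, -0.00015254, -0.00133833, -0.00024334,
        0.00035479]), 'joint_efforts': array([ 6.93229367e-06, -4.05982089e+01, -2.92627788e+01, -1.57187519e-04,
        5.74881735e-03,  5.12665835e-06]), 'eef_pos': array([ 0.27190291, -0.61716785,  0.25494116]), 'tcp_rot': array([-0.69190589, -0.14643903,  0.69200075, -0.14476469]), 'contact_force': array([-0.34403785, -0.02029604,  0.22643978]), 'wrist_torque': array([ 0.0552075 ,  0.0295005 , -0.03179468]), 'opening': 0.9988869427466256} 0.025
top {'fx': 399.39261896089437, 'fy': 399.39261896089437, 'cx': 285.00268486285853, 'cy': 207.93984952783728, 'camera_from_world': array([[ 0.00864026, -0.99984825,  0.01512694, -0.03506755],
       [-0.9820254 , -0.01133672, -0.18840806,  0.63311773],
       [ 0.18855096, -0.01322715, -0.98197433,  0.99694424],
       [ 0.        ,  0.        ,  0.        ,  1.        ]])}
side {'fx': 402.9734538753492, 'fy': 402.9734538753492, 'cx': 278.30677542166904, 'cy': 203.7670436749085, 'camera_from_world': array([[ 0.99929226,  0.03337369, -0.01735439, -0.61091827],
       [ 0.00476967, -0.57004833, -0.82159732,  0.02972025],
       [-0.03731257,  0.82093307, -0.56980407,  1.14668827],
       [ 0.        ,  0.        ,  0.        ,  1.        ]])}
```

View pics/top0.png

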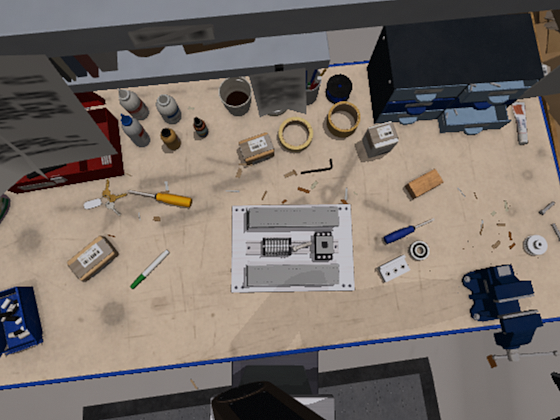

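View pics/side0.png

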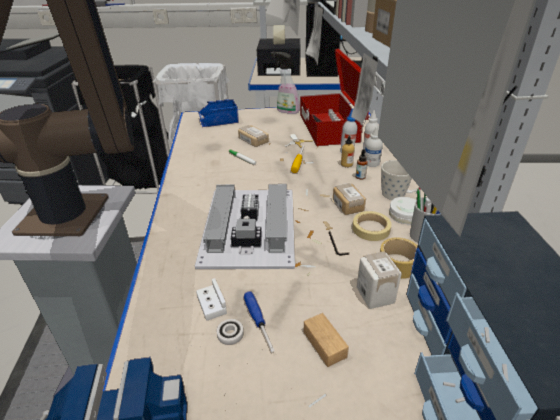

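The top view shows the plate at about (232–354, 206–292). The ducts lie along world y, at rows ~218 (far) and ~275 (near). I'll enlarge both views to find the caps and the raised cover.

```bash
python3 - <<'E'
import cv2,numpy as np
t=cv2.imread("pics/top0.png")[198:300,224:362]; s=cv2.imread("pics/side0.png")[175:275,185:310]
t=cv2.resize(t,None,fx=5.6,fy=5.6,interpolation=cv2.INTER_CUBIC); s=cv2.resize(s,None,fx=6,fy=6,interpolation=cv2.INTER_CUBIC)
cv2.imwrite("pics/t1.png",t);cv2.imwrite("pics/s1.png",s)
E
```

```text
(no output)
```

View pics/t1.png

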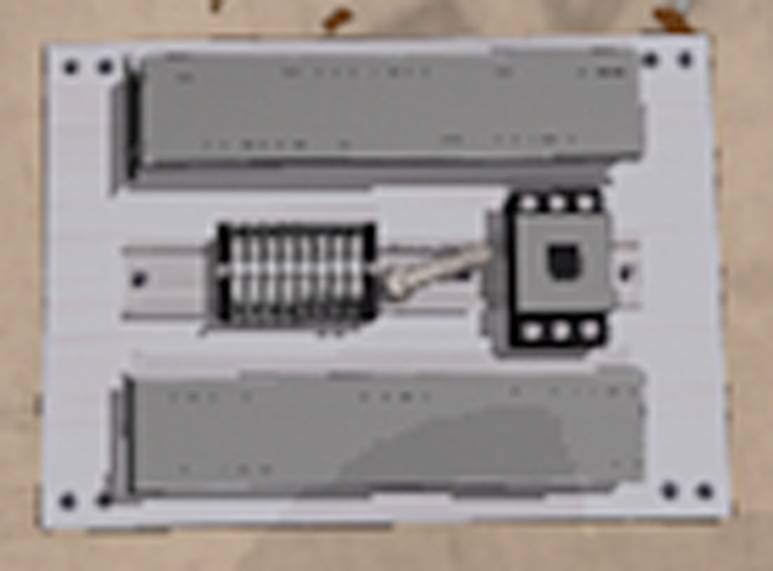

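View pics/s1.png

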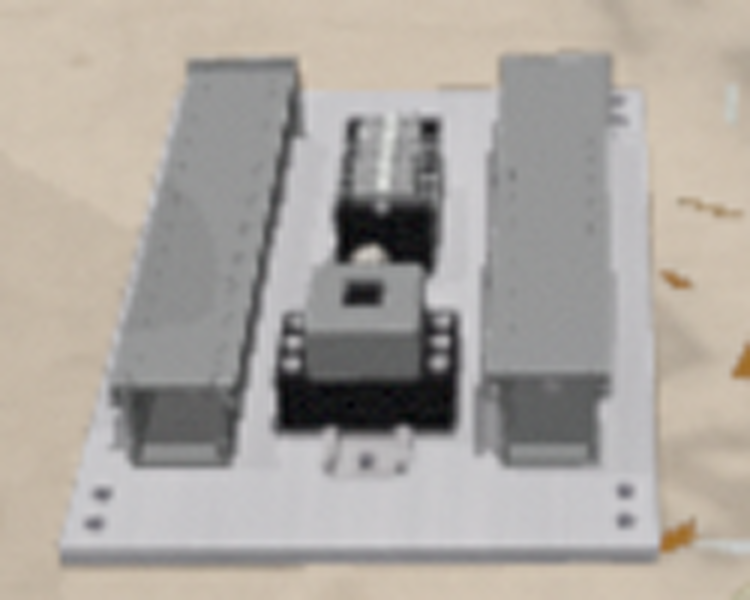

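The capped ends point to +y (left in the top view). The far duct's cover hides its cap, so it looks like the loose one. I'll check that by triangulating the open-end corners, and take the pose from the plate corners.

```bash
cat > h.py <<'E'
import numpy as np
from plant import ctrl
def ray(n,u,v):
    c=ctrl.calibration(n); T=c["camera_from_world"]; R=T[:3,:3]
    d=R.T@[(u-c["cx"])/c["fx"],(v-c["cy"])/c["fy"],1]
    return -R.T@T[:3,3], d
def plane(n,uv,z):
    o,d=ray(n,*uv); return o+d*(z-o[2])/d[2]
def tri(a,b):
    (o1,d1),(o2,d2)=ray("top",*a),ray("side",*b)
    t=np.linalg.lstsq(np.c_[d1,-d2],o2-o1,rcond=None)[0]
    p,q=o1+d1*t[0],o2+d2*t[1]; return (p+q)/2,np.linalg.norm(p-q)
T=lambda x,y:(224+(x+.5)/5.6-.5,198+(y+.5)/5.6-.5)
S=lambda x,y:(185+(x+.5)/6-.5,175+(y+.5)/6-.5)
E
python3 - <<'E'
from h import *
np.set_printoptions(precision=4,suppress=True)
print("far open outer",tri(T(641,54),S(608,377)))
print("far open inner",tri(T(643,158),S(487,377)))
print("near open outer(left)",tri(T(643,487),S(114,386)))
print("near open inner",tri(T(643,371),S(240,386)))
for z in(.055,.063):
  print(z,"top far",[plane("top",T(*p),z)[:2] for p in((641,54),(643,158),(138,60),(145,163))])
  print(z,"top near",[plane("top",T(*p),z)[:2] for p in((643,371),(643,487),(130,376),(133,492))])
  print(z,"side far",[plane("side",S(*p),z)[:2] for p in((487,377),(608,377),(500,55),(610,55))])
  print(z,"side near",[plane("side",S(*p),z)[:2] for p in((114,386),(240,386),(188,68),(296,68))])
print("plate",[plane("top",T(*p),.012)[:2] for p in((47,45),(708,38),(728,520),(42,525))])
print("plateS",[plane("side",S(*p),.012)[:2] for p in((62,550),(658,550))])
E
```

```text
far open outer (array([ 0.6364, -0.1694,  0.0611]), np.float64(0.000856794357598329))
far open inner (array([ 0.5878, -0.1695,  0.0604]), np.float64(0.0011845823186301713))
near open outer(left) (array([ 0.4373, -0.1677,  0.0526]), np.float64(0.0038300040613028145))
near open inner (array([ 0.4891, -0.1687,  0.0541]), np.float64(0.0016642381131976663))
0.055 top far [array([ 0.638 , -0.1703]), array([ 0.588 , -0.1704]), array([0.6324, 0.0689]), array([0.5831, 0.0644])]
0.055 top near [array([ 0.4883, -0.1687]), array([ 0.4354, -0.1679]), array([0.4837, 0.0688]), array([0.4312, 0.066 ])]
0.055 side far [array([ 0.5878, -0.1628]), array([ 0.6358, -0.1622]), array([0.5798, 0.0786]), array([0.6325, 0.0789])]
0.055 side near [array([ 0.44  , -0.1702]), array([ 0.4902, -0.1696]), array([0.4314, 0.0661]), array([0.4831, 0.0664])]
0.063 top far [array([ 0.6365, -0.1691]), array([ 0.5868, -0.1692]), array([0.6309, 0.0683]), array([0.582 , 0.0638])]
0.063 top near [array([ 0.4879, -0.1676]), array([ 0.4354, -0.1667]), array([0.4834, 0.0681]), array([0.4312, 0.0654])]
0.063 side far [array([ 0.5887, -0.1725]), array([ 0.6361, -0.1719]), array([0.5808, 0.0658]), array([0.6328, 0.0661])]
0.063 side near [array([ 0.4428, -0.1798]), array([ 0.4923, -0.1792]), array([0.4343, 0.0534]), array([0.4853, 0.0537])]
plate [array([0.6476, 0.1175]), array([ 0.6549, -0.2102]), array([ 0.4204, -0.2146]), array([0.4153, 0.1121])]
plateS [array([ 0.4232, -0.2186]), array([ 0.6559, -0.215 ])]
```

The far duct's cover is the loose one: its top measures about 61 mm against about 53.5 mm on the near duct. Its open end is at about (0.612, -0.170) and its capped end at about (0.607, 0.066), with the cover's y axis about (-0.022, 1). I'll hover above the teeth at the open end with the jaws shut and lying across the duct.

>>> play_rows:
  targets:
    - {"delta_pos": [0.03, 0.03, 0], "delta_rot": [0, 0, 0.03], "claw": 0}
    - {"delta_pos": [0.055, 0.065, 0], "delta_rot": [0, 0, 0.06], "claw": 0}
    - {"delta_pos": [0.08, 0.1, 0], "delta_rot": [0, 0, 0.09], "claw": 0}
    - {"delta_pos": [0.1, 0.13, 0], "delta_rot": [0, 0, 0.12], "claw": 0}
    - {"delta_pos": [0.125, 0.165, 0], "delta_rot": [0, 0, 0.15], "claw": 0}
    - {"delta_pos": [0.15, 0.2, 0], "delta_rot": [0, 0, 0.18], "claw": 0}
    - {"delta_pos": [0.175, 0.235, 0], "delta_rot": [0, 0, 0.21], "claw": 0}
    - {"delta_pos": [0.2, 0.27, 0], "delta_rot": [0, 0, 0.24], "claw": 0}
    - {"delta_pos": [0.225, 0.305, 0], "delta_rot": [0, 0, 0.27], "claw": 0}
    - {"delta_pos": [0.25, 0.34, 0], "delta_rot": [0, 0, 0.3], "claw": 0}
    - {"delta_pos": [0.275, 0.375, 0], "delta_rot": [0, 0, 0.33], "claw": 0}
    - {"delta_pos": [0.295, 0.405, 0], "delta_rot": [0, 0, 0.35], "claw": 0}
    - {"delta_pos": [0.315, 0.43, -0.02], "delta_rot": [0, 0, 0.36], "claw": 0}
    - {"delta_pos": [0.33, 0.45, -0.05], "delta_rot": [0, 0, 0.37], "claw": 0}
    - {"delta_pos": [0.338, 0.463, -0.08], "delta_rot": [0, 0, 0.375], "claw": 0}
    - {"delta_pos": [0.34, 0.465, -0.11], "delta_rot": [0, 0, 0.375], "claw": 0}
    - {"delta_pos": [0.34, 0.465, -0.125], "delta_rot": [0, 0, 0.375], "claw": 0}
    - {"delta_pos": [0.34, 0.465, -0.13], "delta_rot": [0, 0, 0.375], "claw": 0}
    - {"delta_pos": [0.34, 0.465, -0.13], "delta_rot": [0, 0, 0.375], "claw": 0}
    - {"delta_pos": [0.34, 0.465, -0.13], "delta_rot": [0, 0, 0.375], "claw": 0}
  newtons: 20

```text
time: 1.77
eef_pos: [0.6123, -0.1526, 0.1258]
tcp_rot: [0.494, 0.506, -0.495, 0.505]
contact_force: [-0.1, 0.1, -0.0]
opening: -0.003
```

```bash
python3 - <<'E'
from plant import ctrl
import cv2
from scipy.spatial.transform import Rotation as R
s=ctrl.get_state(); print(s['time'],s['eef_pos'],R.from_quat(s['tcp_rot']).as_matrix().round(3),s['contact_force'],s['opening'])
w=ctrl.read_camera("wrist"); e=ctrl.read_camera("side")
e=cv2.resize(e[130:290,150:340],(500,420),interpolation=cv2.INTER_CUBIC)
cv2.imwrite("pics/c2.png",cv2.hconcat([cv2.resize(w,(300,225)),e[:225]]) if 0 else e); cv2.imwrite("pics/w2.png",w)
E
```

```text
1.7667 [ 0.61226969 -0.15261957  0.12577928] [[-0.001  1.     0.022]
 [-0.     0.022 -1.   ]
 [-1.    -0.001  0.   ]] [-0.09100279  0.08371196 -0.01624933] -0.003340641372650846
```

View pics/w2.png

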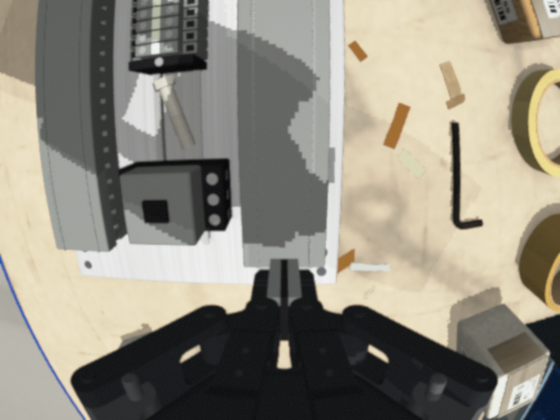

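View pics/c2.png

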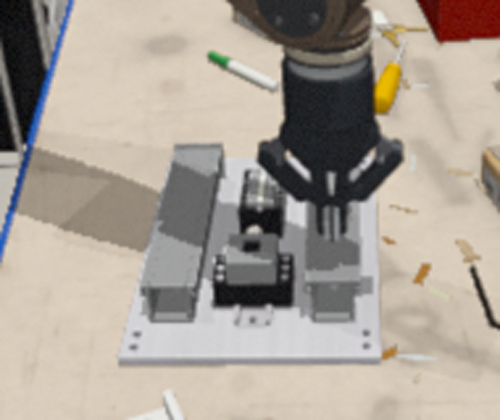

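The fingers are centred over the far cover near its open end: the cover spans columns 243–325 in the wrist view and the fingers are at 284. Now down towards contact.

>>> play_rows:
  targets:
    - {"delta_pos": [0, 0, -0.012], "delta_rot": [0, 0, 0], "claw": 0}
    - {"delta_pos": [0, 0, -0.024], "delta_rot": [0, 0, 0], "claw": 0}
    - {"delta_pos": [0, 0, -0.032], "delta_rot": [0, 0, 0], "claw": 0}
    - {"delta_pos": [0, 0, -0.036], "delta_rot": [0, 0, 0], "claw": 0}
    - {"delta_pos": [0, 0, -0.038], "delta_rot": [0, 0, 0], "claw": 0}
    - {"delta_pos": [0, 0, -0.04], "delta_rot": [0, 0, 0], "claw": 0}
    - {"delta_pos": [0, 0, -0.04], "delta_rot": [0, 0, 0], "claw": 0}

```text
time: 2.45
eef_pos: [0.6133, -0.1531, 0.0872]
tcp_rot: [0.495, 0.505, -0.494, 0.506]
contact_force: [0.5, 0.9, 1.7]
opening: 0.001
```

>>> play_rows:
  targets:
    - {"delta_pos": [0, 0, -0.003], "delta_rot": [0, 0, 0], "claw": 0}
    - {"delta_pos": [0, 0, -0.005], "delta_rot": [0, 0, 0], "claw": 0}
    - {"delta_pos": [0, 0, -0.007], "delta_rot": [0, 0, 0], "claw": 0}
    - {"delta_pos": [0, 0, -0.008], "delta_rot": [0, 0, 0], "claw": 0}
    - {"delta_pos": [0, 0, -0.009], "delta_rot": [0, 0, 0], "claw": 0}
    - {"delta_pos": [0, 0, -0.009], "delta_rot": [0, 0, 0], "claw": 0}

```text
time: 2.95
eef_pos: [0.6162, -0.1541, 0.084]
tcp_rot: [0.496, 0.502, -0.494, 0.508]
contact_force: [-3.1, 2.4, 17.5]
opening: -0.002
```

>>> play_rows:
  targets:
    - {"delta_pos": [-0.004, -0.001, -0.006], "delta_rot": [0, 0, 0], "claw": 0}
    - {"delta_pos": [-0.005, -0.001, -0.007], "delta_rot": [0, 0, 0], "claw": 0}
    - {"delta_pos": [-0.005, -0.001, -0.008], "delta_rot": [0, 0, 0], "claw": 0}
    - {"delta_pos": [-0.005, -0.001, -0.008], "delta_rot": [0, 0, 0], "claw": 0}

```text
time: 3.28
eef_pos: [0.614, -0.1561, 0.0811]
tcp_rot: [0.496, 0.5, -0.493, 0.511]
contact_force: [-0.6, 0.0, 1.1]
opening: 0.002
```

```bash
python3 - <<'E'
from plant import ctrl
import cv2
s=ctrl.get_state(); print(s['eef_pos'],s['contact_force'],s['wrist_torque'],s['joint_efforts'])
w=ctrl.read_camera("wrist")[0:300,180:400]; e=ctrl.read_camera("side")[180:270,230:320]
cv2.imwrite("pics/c3.png",cv2.hconcat([cv2.resize(w,(352,480)),cv2.resize(e,(440,480),interpolation=cv2.INTER_CUBIC)]))
E
```

```text
[ 0.61395604 -0.15608263  0.08111013] [-0.59101583  0.02011036  1.1311983 ] [-0.07305549  0.12996542 -0.00322139] [ 4.29683710e-01 -3.76505506e+01 -2.31436121e+01  1.32795833e-01
 -4.35812690e-02  5.79378408e-03]
```

View pics/c3.png

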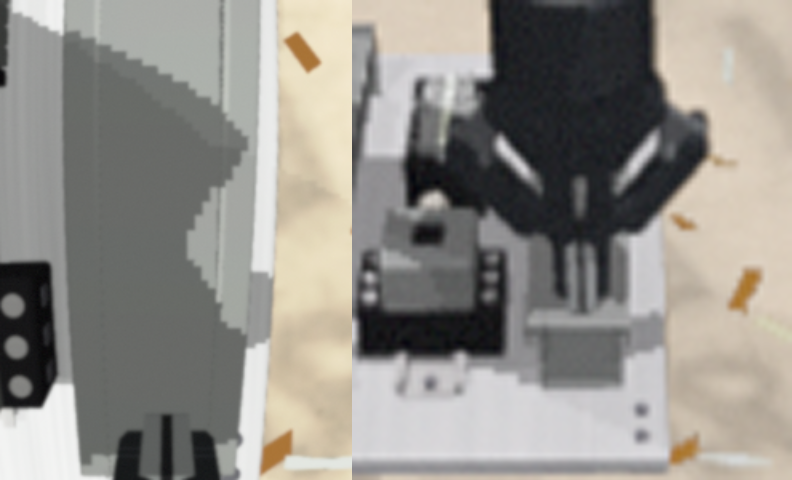

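The open end has snapped in: the force fell from 17.5 to 1.1 N and the tip is at about 56 mm. A bit more pressure here will show whether it's seated.

>>> play_rows:
  targets:
    - {"delta_pos": [-0.002, 0.001, -0.004], "delta_rot": [0, 0, 0], "claw": 0}
    - {"delta_pos": [-0.003, 0.001, -0.006], "delta_rot": [0, 0, 0], "claw": 0}
    - {"delta_pos": [-0.003, 0.001, -0.006], "delta_rot": [0, 0, 0], "claw": 0}
    - {"delta_pos": [-0.003, 0.001, -0.006], "delta_rot": [0, 0, 0], "claw": 0}

```text
time: 3.72
eef_pos: [0.6139, -0.1562, 0.0803]
tcp_rot: [0.497, 0.498, -0.492, 0.513]
contact_force: [-3.7, 1.2, 17.8]
opening: -0.002
```

It's hard home: 17.8 N with almost no travel, tip at 55 mm, and a stiffness of about 3.4 N/mm. Now the pass towards the cap, in segments. I'll also correct the small wrist tilt.

>>> play_rows:
  targets:
    - {"delta_pos": [-0.004, 0.003, -0.005], "delta_rot": [0.001, 0.003, 0], "claw": 0}
    - {"delta_pos": [-0.004, 0.007, -0.005], "delta_rot": [0.002, 0.005, 0], "claw": 0}
    - {"delta_pos": [-0.004, 0.011, -0.005], "delta_rot": [0.003, 0.007, 0], "claw": 0}
    - {"delta_pos": [-0.004, 0.015, -0.005], "delta_rot": [0.003, 0.007, 0], "claw": 0}
    - {"delta_pos": [-0.004, 0.019, -0.004], "delta_rot": [0.003, 0.007, 0], "claw": 0}
    - {"delta_pos": [-0.004, 0.023, -0.004], "delta_rot": [0.003, 0.007, 0], "claw": 0}
    - {"delta_pos": [-0.004, 0.027, -0.004], "delta_rot": [0.003, 0.007, 0], "claw": 0}
    - {"delta_pos": [-0.004, 0.031, -0.004], "delta_rot": [0.003, 0.007, 0], "claw": 0}

```text
time: 4.38
eef_pos: [0.6136, -0.1283, 0.0812]
tcp_rot: [0.495, 0.502, -0.494, 0.51]
contact_force: [-0.4, -5.6, 11.1]
opening: -0.002
```

>>> play_rows:
  targets:
    - {"delta_pos": [-0.002, 0.005, -0.004], "delta_rot": [0.001, 0.003, 0], "claw": 0}
    - {"delta_pos": [-0.003, 0.009, -0.004], "delta_rot": [0.001, 0.003, 0], "claw": 0}
    - {"delta_pos": [-0.003, 0.013, -0.004], "delta_rot": [0.001, 0.004, 0], "claw": 0}
    - {"delta_pos": [-0.003, 0.017, -0.003], "delta_rot": [0.001, 0.004, 0], "claw": 0}
    - {"delta_pos": [-0.003, 0.021, -0.003], "delta_rot": [0.001, 0.004, 0], "claw": 0}
    - {"delta_pos": [-0.003, 0.025, -0.003], "delta_rot": [0.001, 0.004, 0], "claw": 0}
    - {"delta_pos": [-0.004, 0.029, -0.003], "delta_rot": [0.001, 0.004, 0], "claw": 0}
    - {"delta_pos": [-0.004, 0.033, -0.003], "delta_rot": [0.001, 0.004, 0], "claw": 0}

```text
time: 5.05
eef_pos: [0.6128, -0.0978, 0.0822]
tcp_rot: [0.493, 0.502, -0.495, 0.509]
contact_force: [0.3, -5.3, 9.5]
opening: -0.002
```

>>> play_rows:
  targets:
    - {"delta_pos": [-0.002, 0.006, -0.004], "delta_rot": [0, 0.003, 0], "claw": 0}
    - {"delta_pos": [-0.003, 0.01, -0.004], "delta_rot": [0, 0.003, 0], "claw": 0}
    - {"delta_pos": [-0.003, 0.014, -0.004], "delta_rot": [0, 0.003, 0], "claw": 0}
    - {"delta_pos": [-0.003, 0.018, -0.004], "delta_rot": [0, 0.003, 0], "claw": 0}
    - {"delta_pos": [-0.003, 0.022, -0.004], "delta_rot": [0, 0.003, 0], "claw": 0}
    - {"delta_pos": [-0.003, 0.026, -0.004], "delta_rot": [0, 0.003, 0], "claw": 0}
    - {"delta_pos": [-0.004, 0.03, -0.004], "delta_rot": [0, 0.003, 0], "claw": 0}
    - {"delta_pos": [-0.004, 0.034, -0.004], "delta_rot": [0, 0.003, 0], "claw": 0}

```text
time: 5.72
eef_pos: [0.6103, -0.0648, 0.0801]
tcp_rot: [0.49, 0.503, -0.497, 0.509]
contact_force: [0.3, -3.1, 6.1]
opening: 0.001
```

>>> play_rows:
  targets:
    - {"delta_pos": [-0.001, 0.006, -0.004], "delta_rot": [0.002, 0, 0], "claw": 0}
    - {"delta_pos": [-0.001, 0.01, -0.005], "delta_rot": [0.003, 0, 0], "claw": 0}
    - {"delta_pos": [-0.001, 0.014, -0.005], "delta_rot": [0.004, 0, 0], "claw": 0}
    - {"delta_pos": [-0.001, 0.018, -0.005], "delta_rot": [0.004, 0, 0], "claw": 0}
    - {"delta_pos": [-0.001, 0.022, -0.005], "delta_rot": [0.004, 0, 0], "claw": 0}
    - {"delta_pos": [-0.001, 0.026, -0.005], "delta_rot": [0.004, 0, 0], "claw": 0}
    - {"delta_pos": [-0.002, 0.03, -0.005], "delta_rot": [0.004, 0, 0], "claw": 0}
    - {"delta_pos": [-0.002, 0.034, -0.005], "delta_rot": [0.004, 0, 0], "claw": 0}

```text
time: 6.38
eef_pos: [0.6124, -0.0335, 0.08]
tcp_rot: [0.494, 0.502, -0.493, 0.51]
contact_force: [-0.7, -6.2, 13.1]
opening: 0.001
```

>>> play_rows:
  targets:
    - {"delta_pos": [-0.003, 0.007, -0.004], "delta_rot": [0.001, 0.003, 0], "claw": 0}
    - {"delta_pos": [-0.005, 0.011, -0.004], "delta_rot": [0.001, 0.003, 0], "claw": 0}
    - {"delta_pos": [-0.005, 0.015, -0.004], "delta_rot": [0.001, 0.003, 0], "claw": 0}
    - {"delta_pos": [-0.005, 0.019, -0.004], "delta_rot": [0.001, 0.003, 0], "claw": 0}
    - {"delta_pos": [-0.005, 0.023, -0.004], "delta_rot": [0.001, 0.003, 0], "claw": 0}
    - {"delta_pos": [-0.005, 0.027, -0.004], "delta_rot": [0.001, 0.003, 0], "claw": 0}
    - {"delta_pos": [-0.005, 0.031, -0.004], "delta_rot": [0.001, 0.003, 0], "claw": 0}
    - {"delta_pos": [-0.005, 0.034, -0.004], "delta_rot": [0.001, 0.003, 0], "claw": 0}

```text
time: 7.05
eef_pos: [0.6107, -0.0014, 0.08]
tcp_rot: [0.493, 0.503, -0.493, 0.511]
contact_force: [-0.3, -5.3, 10.9]
opening: -0.0
```

>>> play_rows:
  targets:
    - {"delta_pos": [-0.003, 0.006, -0.004], "delta_rot": [0.001, 0.003, 0], "claw": 0}
    - {"delta_pos": [-0.004, 0.01, -0.004], "delta_rot": [0.001, 0.003, 0], "claw": 0}
    - {"delta_pos": [-0.005, 0.014, -0.004], "delta_rot": [0.001, 0.003, 0], "claw": 0}
    - {"delta_pos": [-0.005, 0.018, -0.004], "delta_rot": [0.001, 0.003, 0], "claw": 0}
    - {"delta_pos": [-0.005, 0.022, -0.004], "delta_rot": [0.001, 0.003, 0], "claw": 0}
    - {"delta_pos": [-0.005, 0.026, -0.004], "delta_rot": [0.001, 0.003, 0], "claw": 0}
    - {"delta_pos": [-0.005, 0.03, -0.004], "delta_rot": [0.001, 0.003, 0], "claw": 0}

```text
time: 7.63
eef_pos: [0.609, 0.0268, 0.08]
tcp_rot: [0.492, 0.503, -0.494, 0.511]
contact_force: [0.2, -6.0, 11.5]
opening: 0.001
```

>>> play_rows:
  targets:
    - {"delta_pos": [-0.003, 0.006, -0.004], "delta_rot": [0.001, 0.003, 0], "claw": 0}
    - {"delta_pos": [-0.004, 0.01, -0.004], "delta_rot": [0.001, 0.003, 0], "claw": 0}
    - {"delta_pos": [-0.004, 0.014, -0.004], "delta_rot": [0.001, 0.003, 0], "claw": 0}
    - {"delta_pos": [-0.004, 0.018, -0.004], "delta_rot": [0.001, 0.003, 0], "claw": 0}
    - {"delta_pos": [-0.004, 0.019, -0.005], "delta_rot": [0.001, 0.003, 0], "claw": 0}
    - {"delta_pos": [-0.004, 0.019, -0.006], "delta_rot": [0.001, 0.003, 0], "claw": 0}
    - {"delta_pos": [-0.004, 0.019, -0.006], "delta_rot": [0.001, 0.003, 0], "claw": 0}
    - {"delta_pos": [-0.004, 0.019, -0.006], "delta_rot": [0.001, 0.003, 0], "claw": 0}

```text
time: 8.3
eef_pos: [0.6085, 0.0438, 0.0799]
tcp_rot: [0.491, 0.504, -0.494, 0.511]
contact_force: [-3.6, -6.7, 20.0]
opening: -0.001
```

```bash
python3 - <<'E'
from plant import ctrl
import cv2
s=ctrl.get_state(); print(s['eef_pos'],s['contact_force'])
w=ctrl.read_camera("wrist")[0:420,160:440]; e=ctrl.read_camera("side")[165:270,205:310]
cv2.imwrite("pics/c4.png",cv2.hconcat([cv2.resize(w,(320,480)),cv2.resize(e,(480,480),interpolation=cv2.INTER_CUBIC)]))
E
```

```text
[0.60847916 0.04377458 0.07994664] [-3.64033449 -6.65523469 19.97424587]
```

View pics/c4.png

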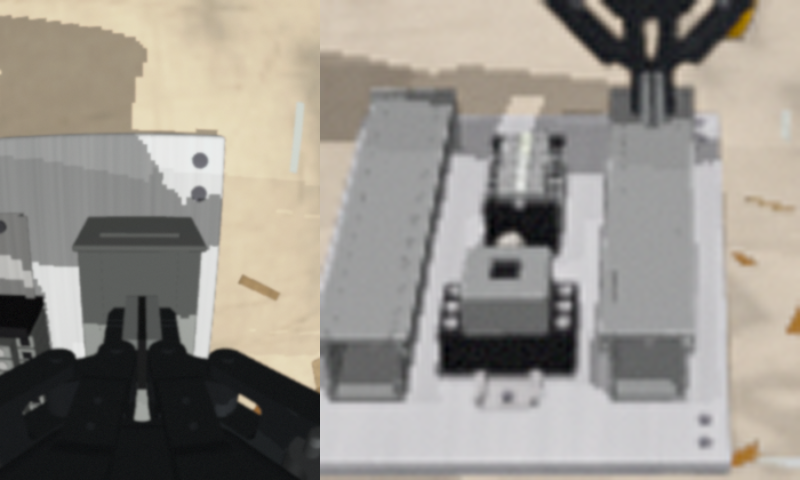

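The end cap now stands visibly above the cover, and 20 N at tip height 55 mm moves it no further, so it's home at the capped end too. Lifting straight clear.

>>> play_rows:
  targets:
    - {"delta_pos": [0, -0.001, 0.002], "delta_rot": [0, 0, 0], "claw": 0}
    - {"delta_pos": [0, -0.001, 0.008], "delta_rot": [0, 0, 0], "claw": 0}
    - {"delta_pos": [0, -0.001, 0.02], "delta_rot": [0, 0, 0], "claw": 0}
    - {"delta_pos": [0, -0.001, 0.045], "delta_rot": [0, 0, 0], "claw": 0}
    - {"delta_pos": [0, -0.001, 0.08], "delta_rot": [0, 0, 0], "claw": 0}
    - {"delta_pos": [0, -0.001, 0.12], "delta_rot": [0, 0, 0], "claw": 0}
    - {"delta_pos": [0, -0.001, 0.15], "delta_rot": [0, 0, 0], "claw": 0}
    - {"delta_pos": [0, -0.001, 0.16], "delta_rot": [0, 0, 0], "claw": 0}
    - {"delta_pos": [0, -0.001, 0.16], "delta_rot": [0, 0, 0], "claw": 0}
    - {"delta_pos": [0, -0.001, 0.16], "delta_rot": [0, 0, 0], "claw": 0}

```text
time: 9.23
eef_pos: [0.6079, 0.0431, 0.2391]
tcp_rot: [0.491, 0.504, -0.495, 0.511]
contact_force: [-0.6, -0.8, -1.0]
opening: 0.001
```

```bash
python3 - <<'E'
from plant import ctrl
import cv2
s=ctrl.get_state(); print(s['time'],s['eef_pos'],s['contact_force'],abs(s['dq']).max())
w=ctrl.read_camera("wrist")[0:420,160:440]; e=ctrl.read_camera("side")[165:270,205:310]
cv2.imwrite("pics/c5.png",cv2.hconcat([cv2.resize(w,(320,480)),cv2.resize(e,(480,480),interpolation=cv2.INTER_CUBIC)]))
E
```

```text
9.2333 [0.60787225 0.04306117 0.23905016] [-0.59671062 -0.76238071 -0.96385201] 0.04354647984980636
```

View pics/c5.png

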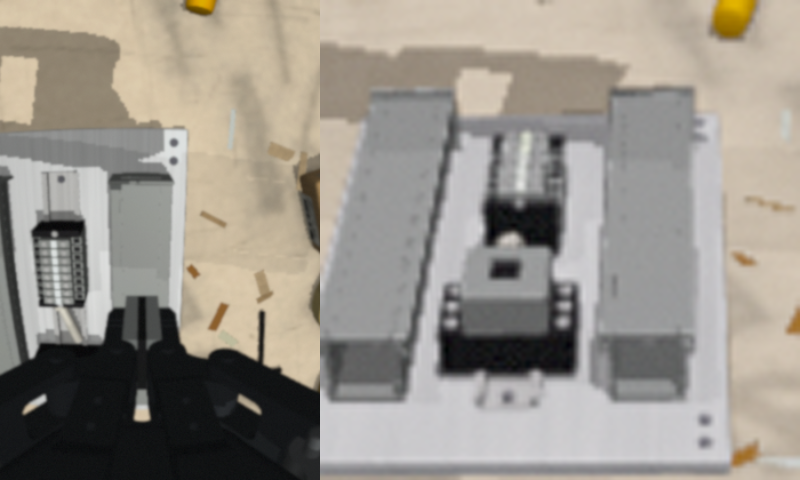

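Both ducts now look the same in the side view: open-end edges are level at row ~333, and the cap shows at the far duct's end at row ~92. The arm is clear, so I'm handing in.

```bash
python3 -c "
from plant import ctrl
print(ctrl.sign_off())"
```

```text
the job is handed in; nothing more can be done
None
```

The loose cover was on the far duct. I pressed it in at the open end, ran the closed fingertips along it in one pass to the end cap, lifted straight clear and handed in at about 9 s of the 48 s allowed. The hand-in reports no verdict.

- **Press-in:** the open end held at 17.5 N, higher than the 4–10 N expected, and snapped in when I pressed further. The highest force I read was 20 N at the capped end, but I only read it at the end of each move.
- **Pass:** the readings between segments were all in contact, at 6 to 13 N. The fingertips ended at 55 mm above the bench at both ends, which is the home height. At each end about 18–20 N moved the cover no further.
- **Last look:** in the side view the cover matches the closed duct, with both open ends level and the end cap standing above the cover. The plate and the things on its rail looked unmoved. I did not re-check the other loose items one by one, but the arm stayed well above them.
- **Disagreement:** after lifting clear, the force reading was about -1 N rather than zero. I took this as sensor offset or the arm settling, since it was not touching anything.

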